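# Roll-test two conveyor rollers and scrap the one that rocks

## Task

Two spare conveyor rollers lie at the near end of the flat steel plate. Take the wooden hand board by its rib, touch it down slowly and lightly on each roller in turn and roll it away from you along the plate for well over half a turn to feel whether it runs true or rocks, pressing with well under a kilo and never bearing down hard, even as it rises. Then set the board down flat on the bench, put the roller that rocks into the black scrap tray and leave the true one lying on the plate, without disturbing the other things.

Things in the scene. Friction and masses are not known exactly. Their poses are not given: they have to be found in the camera images.
- plate: flat steel test plate 260 mm (x) by 330 mm (y), 12 mm thick, fixed on the bench; origin at the centre of its underside, top 12 mm above it, x axis = rolling direction away from the robot. A stop strip 8 mm wide and 8 mm high runs along its near and far ends (x = -126 and +126 mm). Its yaw is within 0.12 rad of the bench
- roller_a: one of two spare conveyor rollers that look alike: bare metal tube 28 mm in diameter, 100 mm long, 8 mm stub axles standing 10 mm out of each end, about 250 g. Origin at its centre, own y axis along the tube. At the start it lies across the plate (axis within 0.1 rad of the plate's y), centre 14 mm above the plate's top. One turn = 88 mm of roller travel = 176 mm of a board on top
- roller_b: the other roller, same size, axes and looks as roller_a. Which of the pair is bad is not told by name or place: one is round (28 mm), the other is crushed a little oval, 32 by 28 mm, and lies on its flatter side at the start, centre at the same height. Under a board rolling on it the oval one rises by 4 mm and sinks again every half turn (more force if the board cannot rise), the round one stays level. Let go, the oval one rocks back onto a flatter side
- board: loose wooden hand board like a float, 200 g: flat sole 120 mm (x) by 60 mm (y) by 12 mm, faced underneath with firm rubber (gives about 0.1 mm per N), with a rib on top, 60 mm long (x), 22 mm thick (y), 45 mm high, centred; total height 57 mm. Origin at the centre of the underside of the sole; x axis along the rib. Grip it across the rib. Lies on the bench to the left or right of the plate
- tray: black open scrap tray, fixed, 170 mm (x) by 150 mm (y) outside, walls 4 mm thick and 40 mm high, floor 4 mm thick; origin at the centre of its underside. Stands on the bench on the other side of the plate from the board's first place
- tape: bystander, leave alone: roll of packing tape lying flat, 100 mm across, 48 mm high; origin at the centre of its underside
- parcel_small: bystander, leave alone: small brown parcel 90 x 130 x 60 mm; origin at the centre of its underside
- wrench: bystander, leave alone: steel wrench 160 mm long lying on the bench; origin at the centre of its underside
- bearing: bystander, leave alone: steel bearing ring 32 mm across, 10 mm high, lying on the plate between the rollers' lanes; origin at the centre of its underside
- bearing2: bystander, leave alone: steel bearing ring 32 mm across, 10 mm high, on the bench beyond the plate; origin at the centre of its underside
- brush: bystander, leave alone: hand brush 170 mm long lying on the bench; origin at the centre of its underside
Not all that is in view belongs to the job. What is shaped like the roller_b but orange is not meant.

How it is judged:
On the way, in this order (a step that is already met when the one before it is completed fails the run):
1. one roller has been rolled at least 45 mm along the plate, with the board pressing on it (over 1 N) at that point (((contact force between board and roller_a above 1 N and distance of roller_a from where it was at the start of the episode above 0.045 m and z of roller_a in the frame of plate below 0.034 m) or (contact force between board and roller_b above 1 N and distance of roller_b from where it was at the start of the episode above 0.045 m and z of roller_b in the frame of plate below 0.034 m))), for 0.1 s.
2. the other roller too has been rolled at least 45 mm along the plate under the pressing board, while the first still lies on the plate at least 30 mm from where it started (((contact force between board and roller_a above 1 N and distance of roller_a from where it was at the start of the episode above 0.045 m and distance of roller_b from where it was at the start of the episode above 0.03 m) or (contact force between board and roller_b above 1 N and distance of roller_b from where it was at the start of the episode above 0.045 m and distance of roller_a from where it was at the start of the episode above 0.03 m)) and z of each of roller_a, roller_b in the frame of plate below 0.034 m), for 0.1 s.
At the end, for the whole second after the job is handed in: oval roller in the tray (centre inside its outline, under 45 mm above its underside); true roller lying on the plate (centre inside its outline, 22-34 mm above its underside); board flat on the bench (origin under 6 mm high, tilt under 0.1 rad); rollers under 30 mm/s, board under 20 mm/s (x of roller_b in the frame of tray between -0.085 and 0.085 m and y of roller_b in the frame of tray between -0.075 and 0.075 m and z of roller_b in the frame of tray below 0.045 m and x of roller_a in the frame of plate between -0.13 and 0.13 m and y of roller_a in the frame of plate between -0.165 and 0.165 m and z of roller_a in the frame of plate between 0.022 and 0.034 m and height (world z) of board below 0.006 m and angle between board's own z axis and vertical below 0.1 rad and linear speed of each of roller_a, roller_b below 0.03 m/s and linear speed of board below 0.02 m/s); the robot touches nothing.
It fails at once if the board bears on a roller with more than 15 N (contact force between board and roller_a above 15 N or contact force between board and roller_b above 15 N).
It fails at once if the true roller is lifted off the plate (its centre over 60 mm above the plate's underside) (z of roller_a in the frame of plate above 0.06 m).
It fails at once if another thing on the bench or plate is moved by more than 30 mm (distance of any of tape, parcel_small, wrench, bearing, bearing2, brush from where it was at the start of the episode above 0.03 m).
It also fails if it takes over 72 s, if anything falls off the work surface, if the arm or the gripper's body presses on something with over 40 N, if the wrist force passes 120 N, or if a joint passes its speed limit or range.

## Robot

A 6-joint arm with a two-finger parallel gripper is mounted at the origin on the work surface. World frame = base frame: x ahead of the robot, y to its left, z up, the work surface at z = 0. Lengths are in m, angles in rad, forces in N, time in s.
With the tool pointing down it reaches from about 0.25 to 0.775 m from the base axis. Payload 4 kg.
Tool frame: the origin (TCP) lies at the very end of the fingers, on their centre line; the grasp point (between the pads) lies 19 mm behind it (grip_depth is the distance from the TCP to the grasp point, in m); z points along the fingers, y is the direction in which the jaws open and shut (so a half turn about z gives the same grasp; the last joint's range is limited). The gripper opens to 94 mm and grips with 3 to 60 N. Pads are 16 mm wide; open, the fingers measure 119 mm over their backs; the gripper's body (75 mm by 177 mm) begins 78 mm behind the grasp point.
Start: joints at [-1.36, 0.087, 1.371, -0, 1.684, -0.103], TCP at [0.17, -0.523, 0.206] pointing down, gripper open.
Joint ranges: [-3.1, 3.1], [-0.76, 2.03], [0.27, 2.55], [-1.08, 4.22], [0.17, 2.65], [-2.57, 2.57]. Speed limits (rad/s): [2.79, 2.79, 3.14, 3.14, 3.14, 3.14].

## Interface

Orientations are given as a rotation vector (axis times angle).
In Python, from plant import * gives the robot as it stands. The module is installed in compiled form; this text tells all that it offers.
- The arm moves only by the shell command python3 -m handwheel 'ROWS' [FORCE]. ROWS is text: rows parted by semicolons, each of 7 numbers parted by spaces: the opening, from -1 (shut) to 1 (fully open), then the shift along the tool's x, y, z in mm, then the turn, a rotation vector about the tool's x, y, z in degrees. A call has 1 to 8 rows; each row is the pose to reach, as a shift and turn from the pose commanded when the call began, along the tool's axes at that moment; what a row does not reach only later rows make up. A row lasts 1/10 s, in which the tool goes at most 50 mm and 8.59 degrees, less where a joint would pass 70% of its speed; a pose out of reach is approached as far as the arm can. A call with a gripper value outside its range is refused whole. The fingers move at their own pace and stop on an object; FORCE is the grip in N (left out, the last holds). Time passes only in rows, so rows that repeat a pose let the fingers close. It gives the time, the measured TCP pose, the force and the opening at its end, in the units of the state.
- state(): the state, without advancing time (a new reading comes with each control period).
- snapshot(name): name is "side" or "top" or "wrist"; returns a dict with "pixels" (384x512x3 uint8, red, green, blue), "fov_y" (degrees; the focal length in pixels is half the picture's height over the tangent of half this angle, whatever the lens; pixels are square), "cx", "cy" (the principal point, pixels), "rvec" (rotation vector, rad) and "tvec" (3), from world to camera coordinates, as OpenCV has them. Camera axes: x right, y down, z forward; pixel columns grow to the right and rows downward; lengths in m; the calibration is good to about 2 mm. A picture is of the moment at which its call begins. There is no depth.
- finish_job(): hands the job in, once; it reports no verdict.
The state is a dict: "clock": time; "joint_positions": joint angles; "qd": joint speeds; "joint_torque": joint torques, N m; "tool_pos": TCP position; "orientation": TCP orientation; "force": force on the tool from outside, world axes, zero at the start; "ft_torque": the same for the moment, N m; "finger_gap": opening from 0.0 (shut) to 1.0 (fully open).
Only numpy, scipy, OpenCV 4.12 (cv2) and the standard library are available. Lean on these libraries where they do the work, as an engineer would, in place of code of your own. Each camera call takes 0.05 s, during which the arm holds its last target.

## Working session

There is one attempt and no reset: what is moved stays moved. The work goes in short steps, Python scripts to look and compute and a shell command to move; the robot and the scene stay as the last step left them, time stands still between calls to the robot, and variables do not carry over. Pictures are saved under pics/ and viewed, and the job is handed in when it is done.

```bash
mkdir -p pics; ls; cat > h.py <<'E'
from plant import *
import numpy as np, cv2
def snap(n,f):
    s=snapshot(n); im=cv2.cvtColor(s["pixels"],cv2.COLOR_RGB2BGR); cv2.imwrite(f"pics/{f}.png",im)
    s["K"]=None; np.savez(f"pics/{f}.npz",**{k:np.array(v) for k,v in s.items() if k not in("K",)}); return s
def load(f): return dict(np.load(f"pics/{f}.npz"))
def w(s,u,v,z):
    R=cv2.Rodrigues(np.array(s["rvec"],float))[0];t=np.array(s["tvec"],float).ravel()
    f=192/np.tan(np.radians(float(s["fov_y"]))/2)
    d=R.T@np.array([(u-s["cx"])/f,(v-s["cy"])/f,1.]);c=-R.T@t
    return c+d*(z-c[2])/d[2]
def px(s,p):
    R=cv2.Rodrigues(np.array(s["rvec"],float))[0];t=np.array(s["tvec"],float).ravel()
    f=192/np.tan(np.radians(float(s["fov_y"]))/2)
    q=R@np.array(p,float)+t; return np.array([f*q[0]/q[2]+s["cx"],f*q[1]/q[2]+s["cy"]])
def crop(f,x0,y0,x1,y1,k):
    im=cv2.imread(f"pics/{f}.png")[y0:y1,x0:x1]; cv2.imwrite(f"pics/{f}_c{x0}_{y0}.png",cv2.resize(im,None,fx=k,fy=k,interpolation=cv2.INTER_CUBIC))
E
python3 - <<'E'
from h import *
print(state())
for n in("top","side"):
    s=snap(n,n+"0"); print(n,s["fov_y"],s["cx"],s["cy"],s["rvec"],s["tvec"])
E
```

```text
pics
{'clock': 0.0, 'joint_positions': array([-1.36011305e+00,  8.79692406e-02,  1.37224941e+00, -1.00503787e-05,
        1.68357579e+00, -1.03092727e-01]), 'qd': array([ 8.06242310e-04,  1.43288446e-03,  2.88249246e-04, -6.04572119e-05,
        2.93126414e-04,  1.57214321e-03]), 'joint_torque': array([-3.65308470e-04, -3.40176451e+01, -3.02429116e+01,  7.17291771e-02,
        3.31246108e-02, -1.74537199e-04]), 'tool_pos': array([ 0.16964093, -0.52261444,  0.20429884]), 'orientation': array([-3.10083775e+00, -4.90513562e-01,  2.01490124e-04]), 'force': array([ 0.63786698, -0.30950345,  0.61501635]), 'ft_torque': array([-0.02824263,  0.04707081,  0.02480586]), 'finger_gap': 1.002919303363336}
top 53.159555905020426 250.35586697621267 185.59515224094528 [ 2.01264735 -2.22045801  0.22596093] [0.00840358 0.52452775 0.93799802]
side 46.748350458244865 250.38054560824116 188.7661665070269 [ 1.01158918 -2.4390005   1.02965718] [0.31825993 0.31944777 1.11211595]
```

View pics/top0.png

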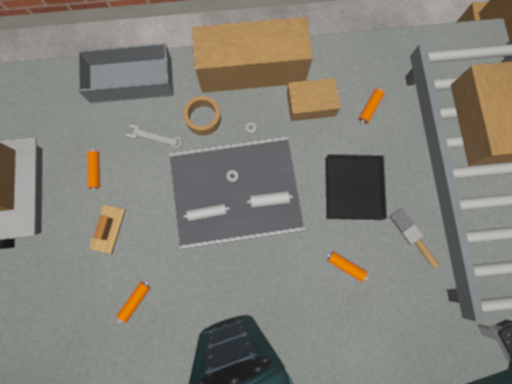

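View pics/side0.png

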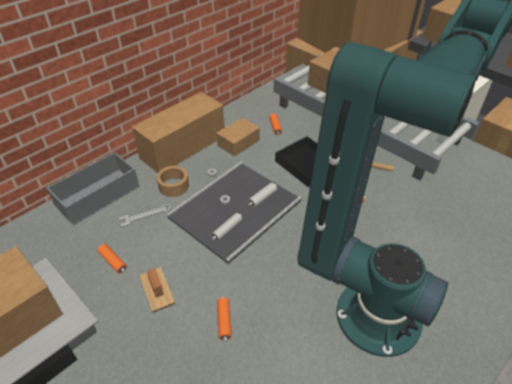

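Top view: the plate has corners at about (170,154), (290,139), (303,229) and (180,246). The grey rollers are at (207,212) and (270,199), the board at (107,229) and the black tray at (356,187). The orange rollers at (94,169), (133,302), (347,266) and (371,105), and the grey bin at (125,73), are decoys. I'll enlarge to confirm.

```bash
python3 - <<'E'
from h import *
crop("top0",160,130,310,250,5)
crop("top0",80,195,140,265,8)
E
```

```text
(no output)
```

View pics/top0_c160_130.png

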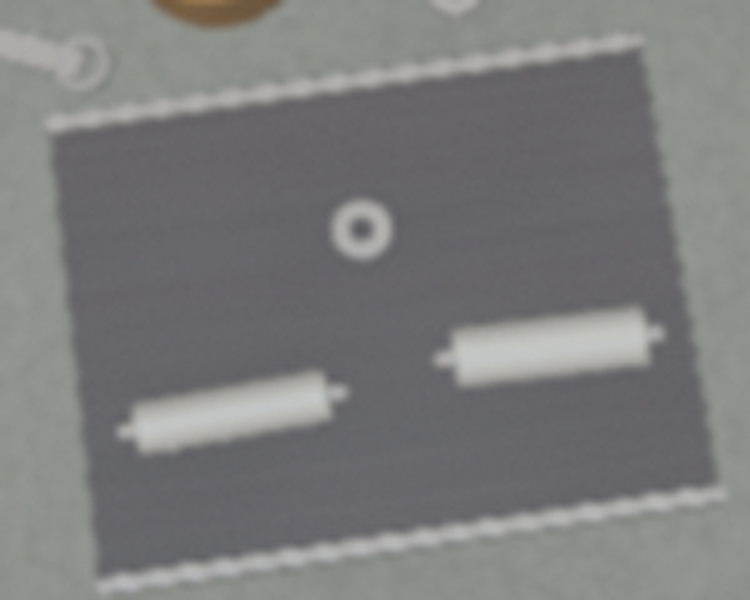

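View pics/top0_c80_195.png

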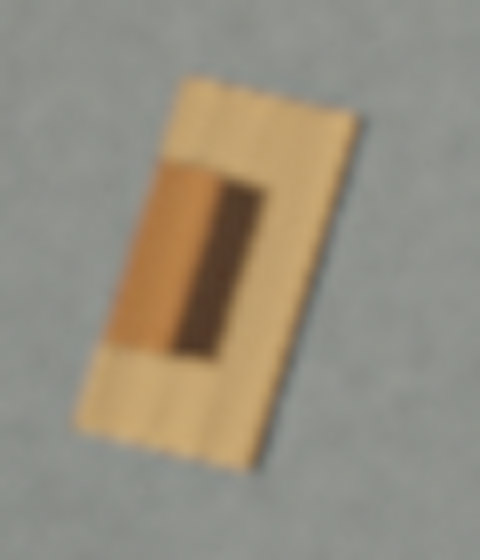

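```bash
python3 - <<'E'
from h import *
s=load("top0")
def P(l,ox,oy,k,z): return np.array([w(s,ox+(a+.5)/k-.5,oy+(b+.5)/k-.5,z) for a,b in l])
b=P([(185,78),(358,116),(252,468),(76,430)],80,195,8,.012)
print("board",b.mean(0),"edges",np.linalg.norm(np.diff(b[:,:2],axis=0),axis=1))
d=(b[0]+b[1]-b[2]-b[3]);print("yaw",np.degrees(np.arctan2(d[1],d[0])))
p=P([(46,120),(641,36),(724,488),(100,588)],160,130,5,.018)
print("plate",p.mean(0),np.linalg.norm(np.diff(p[:,:2],axis=0),axis=1))
d=(p[0]+p[1]-p[2]-p[3]);print("yaw",np.degrees(np.arctan2(d[1],d[0])))
d=(p[0]+p[3]-p[2]-p[1]);print("yaw",np.degrees(np.arctan2(d[1],d[0]))-90)
for l in ([(135,427),(329,396)],[(455,356),(649,336)]):
    r=P(l,160,130,5,.026);d=r[0]-r[1];print("roller",r.mean(0),np.linalg.norm(d),np.degrees(np.arctan2(d[1],d[0]))-90)
    r=P([(120,432),(345,393)] if l[0][0]<200 else [(436,360),(662,334)],160,130,5,.026);d=r[0]-r[1];print("roller axle",r.mean(0),np.linalg.norm(d),np.degrees(np.arctan2(d[1],d[0]))-90)
print("bearing",P([(361,229)],160,130,5,.022))
# width
R=cv2.Rodrigues(s["rvec"])[0];print("cam",-R.T@s["tvec"])
t=P([(0,0)],356,187,1,.04);print("tray",t)
E
```

```text
board [0.45371986 0.3435107  0.012     ] edges [0.05989736 0.11840437 0.05949134]
yaw -18.608175907110144
plate [ 0.52200308 -0.00246086  0.018     ] [0.32866504 0.25120924 0.32905047]
yaw 3.17319126277473
yaw 3.102250121277052
roller [0.46981789 0.07887137 0.026     ] 0.10256545624201474 3.5515203512077704
roller axle [0.46927023 0.07861161 0.026     ] 0.1191728945454057 4.3158214501223995
roller [ 0.48797628 -0.09169947  0.026     ] 0.10300714301305895 0.33873524046384773
roller axle [ 0.48760082 -0.09009501  0.026     ] 0.1201541697832544 1.0225469475545879
bearing [[0.56191169 0.00314462 0.022     ]]
cam [ 0.32398327 -0.02354252  1.02446125]
tray [[ 0.49475468 -0.31805945  0.04      ]]
```

```bash
python3 - <<'E'
from h import *
crop("top0",310,140,400,230,7)
crop("side0",180,170,290,260,7)
E
```

```text
(no output)
```

View pics/top0_c310_140.png

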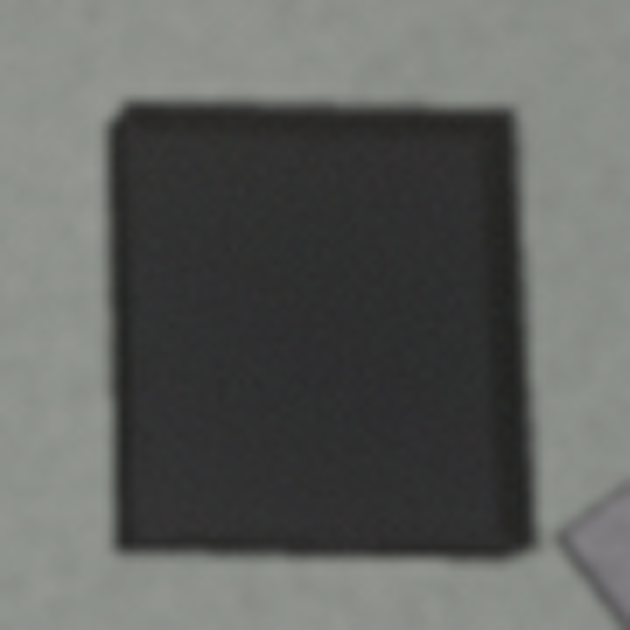

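View pics/side0_c180_170.png

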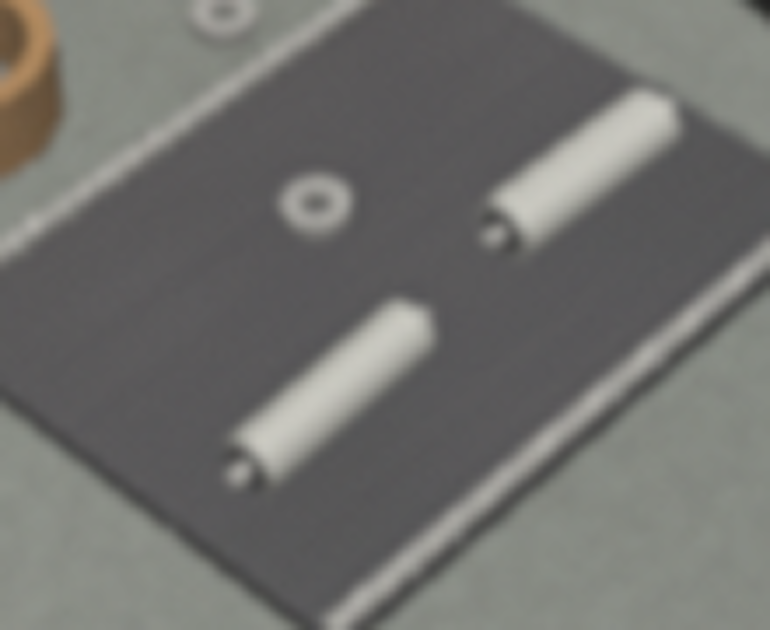

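```bash
cat >> h.py <<'E'
from scipy.spatial.transform import Rotation as Ro
def Rt(yaw):
    y=np.radians(yaw); x=np.array([np.cos(y),np.sin(y),0]);z=np.array([0,0,-1.]); return np.c_[x,np.cross(z,x),z]
def to(p,yaw,st=None):
    st=st or state(); R=Ro.from_rotvec(st["orientation"]).as_matrix()
    d=R.T@(np.array(p)-st["tool_pos"])*1000; r=np.degrees(Ro.from_matrix(R.T@Rt(yaw)).as_rotvec())
    print("t",round(st["clock"],2),"pos",st["tool_pos"].round(4),"yaw",np.degrees(np.arctan2(R[1,0],R[0,0])).round(2),"F",st["force"].round(2),"gap",round(st["finger_gap"],3),"| shift",d.round(1),"turn",r.round(2))
E
python3 - <<'E'
from h import *
to([.4537,.3435,.15],161.4)
s=load("top0")
t=np.array([w(s,310+(a+.5)/7-.5,140+(b+.5)/7-.5,.04) for a,b in [(125,103),(513,110),(535,545),(118,548)]]);print(t,t.mean(0))
E
```

```text
t 0.1 pos [ 0.1697 -0.5227  0.2044] yaw 17.98 F [ 0.41 -0.04 -0.62] gap 0.997 | shift [ 537.5 -736.1   56. ] turn [-3.0000e-02 -1.4000e-01 -1.4342e+02]
[[ 0.59020022 -0.25593561  0.04      ]
 [ 0.57300392 -0.4024056   0.04      ]
 [ 0.40807025 -0.38269497  0.04      ]
 [ 0.42199738 -0.22988417  0.04      ]] [ 0.49831794 -0.31773009  0.04      ]
```

```bash
python3 -m handwheel '1 200 -270 0 0 0 -60;1 200 -270 0 0 0 -60;1 200 -270 0 0 0 -60;1 200 -270 0 0 0 -60;1 260 -360 0 0 0 -60;1 290 -400 0 0 0 -60;1 290 -400 0 0 0 -60' && python3 -c "
from h import *
to([.4537,.3435,.15],161.4)"
```

```text
clock: 0.8
tool_pos: [0.2784, -0.1885, 0.2051]
orientation: [2.437, 1.983, 0.001]
force: [0.9, -0.7, 0.8]
finger_gap: 0.995
t 0.8 pos [ 0.2784 -0.1885  0.2051] yaw 78.26 F [ 0.87 -0.7   0.78] gap 0.995 | shift [556.5  63.4  55.2] turn [ 2.000e-02  0.000e+00 -8.314e+01]
```

```bash
python3 -m handwheel '1 540 60 0 0 0 -75;1 540 60 0 0 0 -75;1 540 60 0 0 0 -75;1 540 60 0 0 0 -75;1 540 60 0 0 0 -75;1 540 60 0 0 0 -75;1 540 60 0 0 0 -75;1 540 60 0 0 0 -75' && python3 -c "
from h import *
to([.4537,.3435,.15],161.4)"
```

```text
clock: 1.6
tool_pos: [0.4044, 0.1914, 0.2051]
orientation: [0.888, 3.013, -0.001]
force: [1.4, -1.1, 0.5]
finger_gap: 1.0
t 1.6 pos [0.4044 0.1914 0.2051] yaw 147.14 F [ 1.39 -1.11  0.48] gap 1.0 | shift [ 41.1 154.5  55. ] turn [-2.000e-02  1.000e-02 -1.426e+01]
```

```bash
python3 -m handwheel '1 40 150 54 0 0 -14;1 40 150 54 0 0 -14;1 40 150 54 0 0 -14;1 40 150 54 0 0 -14;1 40 150 54 0 0 -14;1 40 150 54 0 0 -14' && python3 -c "
from h import *
to([.4537,.3435,.15],161.4)
snap('wrist','w1');snap('top','top1')"
```

```text
clock: 2.2
tool_pos: [0.4532, 0.3356, 0.1515]
orientation: [-0.526, -3.097, 0.002]
force: [-0.3, -0.6, 0.3]
finger_gap: 0.998
t 2.2 pos [0.4532 0.3356 0.1515] yaw 160.72 F [-0.29 -0.58  0.25] gap 0.998 | shift [2.1 7.6 1.5] turn [-0.07  0.   -0.68]
```

View pics/w1.png

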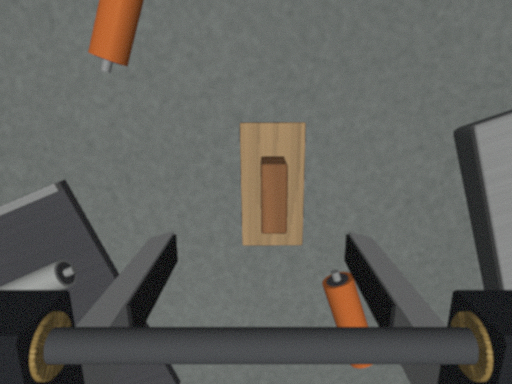

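The wrist view shows the board squarely aligned, with its rib top spanning about (261..287, 165..234). I'll localise it more precisely.

```bash
python3 - <<'E'
from h import *
s=load("w1")
c=np.array([w(s,a,b,.057) for a,b in [(261,164.5),(287,164.5),(288,234),(262,234)]]);print(c,c.mean(0))
d=c[0]+c[1]-c[2]-c[3];print(np.degrees(np.arctan2(d[1],d[0])))
c=np.array([w(s,a,b,.012) for a,b in [(241,123),(305,123),(303,245),(243,245)]]);print(c.mean(0))
d=c[0]+c[1]-c[2]-c[3];print(np.degrees(np.arctan2(d[1],d[0])))
to([.4537,.3435,.017],161.4)
E
```

```text
[[0.42591835 0.34538263 0.057     ]
 [0.43277886 0.36497617 0.057     ]
 [0.48942753 0.3473105  0.057     ]
 [0.48217586 0.3265846  0.057     ]] [0.45757515 0.34606348 0.057     ]
162.1018406007002
[0.45740513 0.34638882 0.012     ]
161.24163069762517
t 2.3 pos [0.4537 0.3353 0.1527] yaw 160.64 F [ 0.34  0.58 -0.14] gap 1.0 | shift [  2.9   7.7 135.7] turn [ 0.05  0.08 -0.76]
```

```bash
python3 -m handwheel '1 1 9 40 0 0 -1;1 1 9 80 0 0 -1;1 1 9 110 0 0 -1;1 1 9 120 0 0 -1;1 1 9 120 0 0 -1;1 1 9 120 0 0 -1' && python3 -c "
from h import *
to([.456,.345,.018],161.5)"
```

```text
clock: 2.9
tool_pos: [0.4568, 0.3455, 0.0339]
orientation: [0.5, 3.099, 0.004]
force: [-0.4, -0.3, 0.2]
finger_gap: 1.0
t 2.9 pos [0.4568 0.3455 0.0339] yaw 161.68 F [-0.36 -0.31  0.21] gap 1.0 | shift [ 0.7 -0.8 15.9] turn [0.17 0.15 0.18]
```

```bash
python3 -m handwheel '1 0 0 8 0 0 0;1 0 0 15 0 0 0;-1 0 0 15 0 0 0;-1 0 0 15 0 0 0;-1 0 0 15 0 0 0;-1 0 0 15 0 0 0;-1 0 0 15 0 0 0;-1 0 0 15 0 0 0' 40 && python3 -m handwheel '-1 0 0 0 0 0 0;-1 0 0 0 0 0 0' && python3 -c "
from h import *
to([.456,.345,.018],161.5);snap('wrist','w2')"
```

```text
clock: 3.7
tool_pos: [0.4555, 0.3454, 0.0166]
orientation: [0.499, 3.102, 0.0]
force: [0.6, 0.4, 0.1]
finger_gap: 0.526
clock: 3.9
tool_pos: [0.4554, 0.3453, 0.0165]
orientation: [0.499, 3.102, -0.0]
force: [0.3, 0.1, 0.2]
finger_gap: 0.353
t 3.9 pos [0.4554 0.3453 0.0165] yaw 161.74 F [0.32 0.05 0.24] gap 0.353 | shift [-0.7 -0.1 -1.5] turn [-0.    0.    0.24]
```

View pics/w2.png

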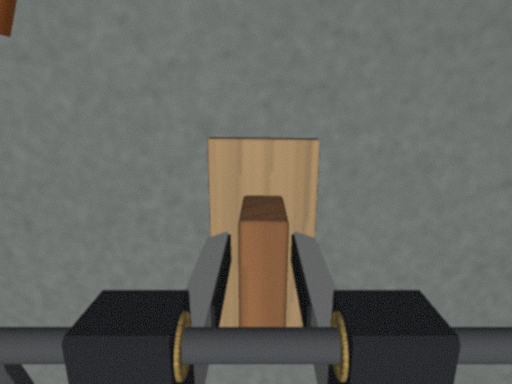

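The jaws straddle the rib and are still closing (rib 240–287, pads 231 and 292).

```bash
python3 -m handwheel '-1 0 0 0 0 0 0;-1 0 0 0 0 0 0;-1 0 0 0 0 0 0;-1 0 0 0 0 0 0' 40 && python3 -m handwheel '-1 0 0 -10 0 0 0;-1 0 0 -30 0 0 0;-1 0 0 -60 0 0 0;-1 0 0 -80 0 0 0;-1 0 0 -80 0 0 0;-1 0 0 -80 0 0 0' && python3 -c "
from h import *
to([.4,.09,.1],183.1);snap('wrist','w3');snap('side','s3')"
```

```text
clock: 4.35
tool_pos: [0.4555, 0.3454, 0.0165]
orientation: [0.499, 3.102, 0.0]
force: [-0.2, 1.0, -0.5]
finger_gap: 0.229
clock: 4.95
tool_pos: [0.4553, 0.3451, 0.0963]
orientation: [0.499, 3.102, -0.0]
force: [-0.5, 0.4, -2.4]
finger_gap: 0.233
t 4.95 pos [0.4553 0.3451 0.0963] yaw 161.73 F [-0.47  0.41 -2.4 ] gap 0.233 | shift [ -27.5 -259.6   -3.6] turn [-1.000e-02  0.000e+00 -2.137e+01]
```

View pics/w3.png

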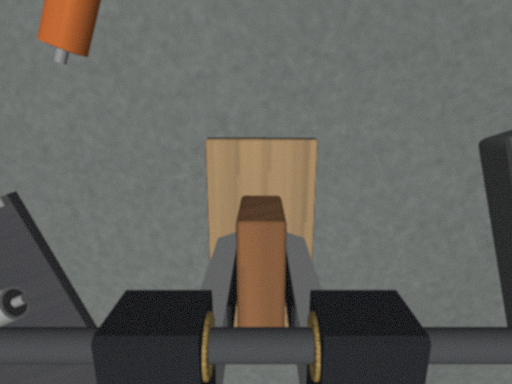

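View pics/s3.png

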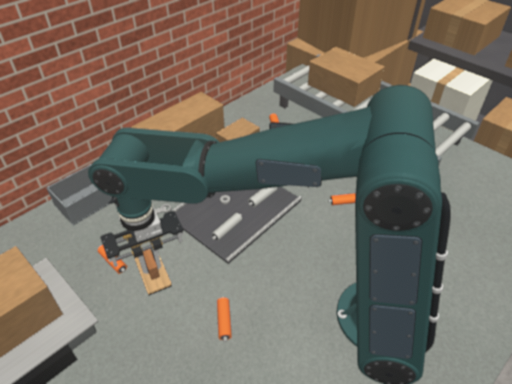

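```bash
python3 -c "
from h import *
to([.4415,.077,.08],183.5)"; python3 -m handwheel '-1 0 -20 0 0 0 -3;-1 0 -60 0 0 0 -6;-1 0 -100 0 0 0 -10;-1 0 -140 0 0 0 -14;-1 0 -180 0 0 0 -18;-1 0 -220 0 0 0 -22;-1 0 -245 0 0 0 -22;-1 0 -258 0 0 0 -22' && python3 -c "
from h import *
to([.4415,.077,.08],183.5)"
```

```text
t 5.05 pos [0.4543 0.3446 0.0945] yaw 161.73 F [-0.43 -0.19 -1.76] gap 0.231 | shift [ -71.7 -258.1   15.1] turn [ -0.14  -0.15 -21.77]
clock: 5.85
tool_pos: [0.3725, 0.0984, 0.0947]
orientation: [0.099, -3.137, 0.002]
force: [0.5, -0.6, -1.5]
finger_gap: 0.234
t 5.85 pos [0.3725 0.0984 0.0947] yaw -176.38 F [ 0.54 -0.56 -1.5 ] gap 0.234 | shift [-67.6 -25.7  14.4] turn [-0.05 -0.2   0.12]
```

```bash
python3 -m handwheel '-1 -30 -7 5 0 0 0;-1 -60 -15 10 0 0 0;-1 -68 -18 14 0 0 0;-1 -68 -18 14 0 0 0;-1 -68 -18 14 0 0 0;-1 -68 -18 14 0 0 0' && python3 -c "
from h import *
to([.4415,.077,.08],183.5);snap('wrist','w4')"
```

```text
clock: 6.45
tool_pos: [0.4424, 0.0871, 0.0821]
orientation: [0.103, -3.139, -0.0]
force: [-1.0, -0.3, -2.1]
finger_gap: 0.234
t 6.45 pos [0.4424 0.0871 0.0821] yaw -176.23 F [-1.05 -0.31 -2.11] gap 0.234 | shift [  1.5 -10.1   2.1] turn [ 0.   -0.07  0.27]
```

View pics/w4.png

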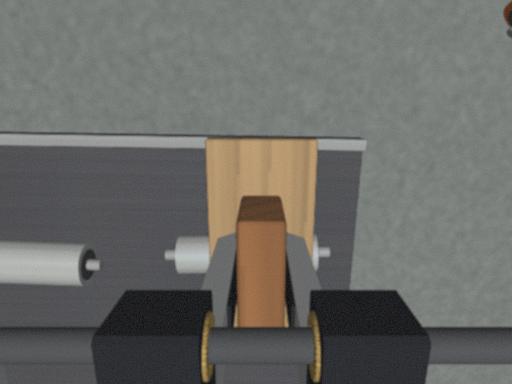

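```bash
python3 - <<'E'
from h import *
s=load("w4")
def an(a,b,z):
    p,q=w(s,*a,z),w(s,*b,z);d=q-p;print(p.round(4),q.round(4),((p+q)/2).round(4),np.degrees(np.arctan2(-d[0],d[1])))
an((165,255),(330,252),.026); an((0,133),(365,139),.02); an((0,260),(100,265),.026)
E
python3 -c "
from h import *
crop('w4',0,120,380,300,2)"
```

```text
[0.4786 0.0182 0.026 ] [0.4683 0.1396 0.026 ] [0.4735 0.0789 0.026 ] 4.864745275199866
[ 0.3975 -0.0957  0.02  ] [0.3852 0.1551 0.02  ] [0.3914 0.0297 0.02  ] 2.8116786056512875
[ 0.4906 -0.1039  0.026 ] [ 0.4899 -0.0301  0.026 ] [ 0.4903 -0.067   0.026 ] 0.5735133878093993
```

View pics/w4_c0_120.png

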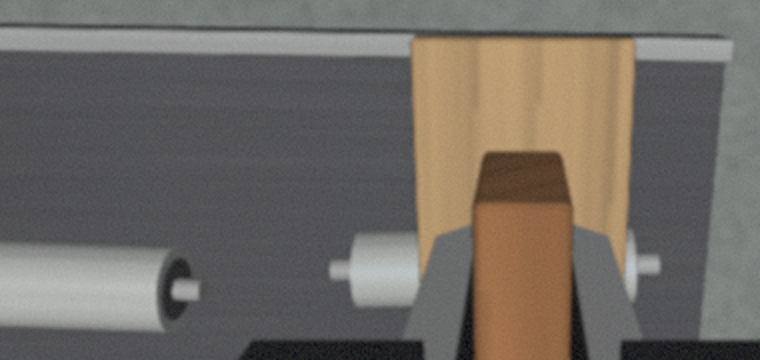

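```bash
python3 -m handwheel '-1 -1 -4 6 0 0 -0.6;-1 -1 -8 12 0 0 -0.6;-1 -1 -10 18 0 0 -0.6;-1 -1 -10 20 0 0 -0.6;-1 -1 -10 20 0 0 -0.6' && python3 -c "
from h import *
to([.4435,.0767,.0565],184.4)"
```

```text
clock: 7.0
tool_pos: [0.4447, 0.0768, 0.0618]
orientation: [0.118, -3.138, -0.0]
force: [-0.4, 0.1, -1.8]
finger_gap: 0.237
t 7.0 pos [0.4447 0.0768 0.0618] yaw -175.68 F [-0.45  0.07 -1.85] gap 0.237 | shift [1.2 0.  5.3] turn [ 0.   -0.08 -0.08]
```

```bash
python3 -m handwheel '-1 0 0 1 0 0 0;-1 0 0 2 0 0 0;-1 0 0 2.5 0 0 0;-1 0 0 3 0 0 0;-1 0 0 3.3 0 0 0;-1 0 0 3.6 0 0 0;-1 0 0 3.8 0 0 0;-1 0 0 4 0 0 0' && python3 -m handwheel '-1 0 0 0.2 0 0 0;-1 0 0 0.4 0 0 0;-1 0 0 0.6 0 0 0'
```

```text
clock: 7.8
tool_pos: [0.4452, 0.0769, 0.0585]
orientation: [-0.119, 3.139, -0.0]
force: [0.2, 0.7, -1.4]
finger_gap: 0.233
clock: 8.1
tool_pos: [0.4452, 0.0769, 0.0579]
orientation: [0.119, -3.139, 0.0]
force: [0.0, 0.1, -2.8]
finger_gap: 0.235
```

```bash
python3 -m handwheel '-1 0 0 0.2 0 0 0;-1 0 0 0.4 0 0 0;-1 0 0 0.6 0 0 0' && python3 -m handwheel '-1 0 0 0.2 0 0 0;-1 0 0 0.4 0 0 0;-1 0 0 0.4 0 0 0'
```

```text
clock: 8.4
tool_pos: [0.4452, 0.0768, 0.0572]
orientation: [0.119, -3.139, 0.0]
force: [-0.2, -0.8, -2.5]
finger_gap: 0.227
clock: 8.7
tool_pos: [0.4452, 0.0769, 0.0568]
orientation: [0.119, -3.139, 0.0]
force: [-0.3, 0.4, -2.0]
finger_gap: 0.234
```

```bash
python3 -m handwheel '-1 0 0 0.15 0 0 0;-1 0 0 0.3 0 0 0;-1 0 0 0.3 0 0 0' && python3 -m handwheel '-1 0 0 0.15 0 0 0;-1 0 0 0.3 0 0 0;-1 0 0 0.3 0 0 0'
```

```text
clock: 9.0
tool_pos: [0.4452, 0.0768, 0.0565]
orientation: [0.119, -3.139, 0.0]
force: [0.9, -0.0, -1.0]
finger_gap: 0.23
clock: 9.3
tool_pos: [0.4453, 0.0769, 0.0564]
orientation: [-0.119, 3.139, -0.0]
force: [0.2, -0.0, -0.5]
finger_gap: 0.233
```

```bash
python3 -m handwheel '-1 0 0 0.1 0 0 0;-1 0 0 0.2 0 0 0;-1 0 0 0.2 0 0 0' && python3 -m handwheel '-1 0 0 0.1 0 0 0;-1 0 0 0.2 0 0 0;-1 0 0 0.2 0 0 0'
```

```text
clock: 9.6
tool_pos: [0.4455, 0.0769, 0.0564]
orientation: [-0.119, 3.139, -0.0]
force: [0.0, 0.8, -0.7]
finger_gap: 0.235
clock: 9.9
tool_pos: [0.4456, 0.0769, 0.0563]
orientation: [-0.119, 3.138, -0.0]
force: [0.3, 0.4, 1.9]
finger_gap: 0.228
```

```bash
python3 -m handwheel '-1 -1 0 0 0 0 0;-1 -3 0 0 0 0 0;-1 -5 0 0 0 0 0;-1 -7 0 0 0 0 0;-1 -8 0 0 0 0 0' && python3 -m handwheel '-1 -2 0 0 0 0 0;-1 -4 0 0 0 0 0;-1 -6 0 0 0 0 0'
```

```text
clock: 10.4
tool_pos: [0.4538, 0.0776, 0.0563]
orientation: [-0.119, 3.138, 0.0]
force: [0.6, 0.1, 4.7]
finger_gap: 0.234
clock: 10.7
tool_pos: [0.4597, 0.0781, 0.0563]
orientation: [-0.119, 3.138, 0.0]
force: [-0.4, 1.6, 5.2]
finger_gap: 0.235
```

```bash
python3 -m handwheel '-1 -1 0 -0.2 0 0 0;-1 -2 0 -0.2 0 0 0;-1 -4 0 -0.2 0 0 0' && python3 -m handwheel '-1 -2 0 0 0 0 0;-1 -4 0 0 0 0 0'
```

```text
clock: 11.0
tool_pos: [0.4633, 0.0784, 0.0563]
orientation: [-0.119, 3.139, 0.0]
force: [-1.0, 0.3, 5.4]
finger_gap: 0.232
clock: 11.2
tool_pos: [0.4674, 0.0787, 0.0563]
orientation: [-0.119, 3.139, 0.0]
force: [-0.3, 0.4, 4.8]
finger_gap: 0.229
```

```bash
python3 -m handwheel '-1 -2 0 -0.1 0 0 0;-1 -4 0 -0.1 0 0 0;-1 -7 0 -0.1 0 0 0;-1 -10 0 -0.1 0 0 0' && python3 -m handwheel '-1 -3 0 0 0 0 0;-1 -6 0 0 0 0 0;-1 -9 0 0 0 0 0;-1 -12 0 0 0 0 0'
```

```text
clock: 11.6
tool_pos: [0.4773, 0.0796, 0.0563]
orientation: [-0.119, 3.139, 0.001]
force: [-1.8, 1.6, 5.5]
finger_gap: 0.227
clock: 12.0
tool_pos: [0.4892, 0.0806, 0.0563]
orientation: [-0.119, 3.139, 0.001]
force: [-0.3, 0.8, 6.5]
finger_gap: 0.235
```

```bash
python3 -m handwheel '-1 -2 0 -0.2 0 0 0;-1 -4 0 -0.4 0 0 0;-1 -7 0 -0.4 0 0 0;-1 -10 0 -0.4 0 0 0' && python3 -m handwheel '-1 -3 0 0 0 0 0;-1 -6 0 0 0 0 0;-1 -9 0 0 0 0 0;-1 -12 0 0 0 0 0'
```

```text
clock: 12.4
tool_pos: [0.499, 0.0814, 0.0564]
orientation: [0.119, -3.139, -0.001]
force: [-0.1, 3.0, 3.6]
finger_gap: 0.232
clock: 12.8
tool_pos: [0.5111, 0.0822, 0.0563]
orientation: [0.119, -3.139, -0.001]
force: [-1.3, 3.5, 3.0]
finger_gap: 0.23
```

```bash
python3 -m handwheel '-1 -3 0 0 0 0 0;-1 -6 0 0 0 0 0;-1 -9 0 0 0 0 0;-1 -12 0 0 0 0 0;-1 -15 0 0 0 0 0' && python3 -m handwheel '-1 -3 0 0 0 0 0;-1 -6 0 0 0 0 0;-1 -9 0 0 0 0 0;-1 -12 0 0 0 0 0;-1 -15 0 0 0 0 0' && python3 -c "
from h import *
to([.4435,.0767,.0565],184.4)"
```

```text
clock: 13.3
tool_pos: [0.5261, 0.0828, 0.0563]
orientation: [0.119, -3.139, 0.001]
force: [-0.2, 3.4, 1.9]
finger_gap: 0.233
clock: 13.8
tool_pos: [0.5411, 0.084, 0.0564]
orientation: [0.119, -3.139, 0.001]
force: [-0.6, 1.7, 1.6]
finger_gap: 0.231
t 13.8 pos [0.5411 0.084  0.0564] yaw -175.67 F [-0.64  1.67  1.62] gap 0.231 | shift [97.8  0.1 -0.1] turn [-0.03 -0.02 -0.07]
```

```bash
python3 -m handwheel '-1 -3 0 0.1 0 0 0;-1 -6 0 0.1 0 0 0;-1 -9 0 0.1 0 0 0;-1 -12 0 0.1 0 0 0;-1 -15 0 0.1 0 0 0;-1 -17 0 0.1 0 0 0;-1 -18 0 0.1 0 0 0;-1 -18 0 0.1 0 0 0' && python3 -c "
from h import *
to([.4435,.0767,.0565],184.4);snap('wrist','w5');snap('top','top5')"
```

```text
clock: 14.6
tool_pos: [0.559, 0.0854, 0.0564]
orientation: [-0.119, 3.139, -0.0]
force: [-0.1, 2.1, 1.3]
finger_gap: 0.235
t 14.6 pos [0.559  0.0854 0.0564] yaw -175.67 F [-0.07  2.15  1.26] gap 0.235 | shift [ 1.159e+02  1.000e-01 -1.000e-01] turn [-0.02  0.   -0.07]
```

View pics/w5.png

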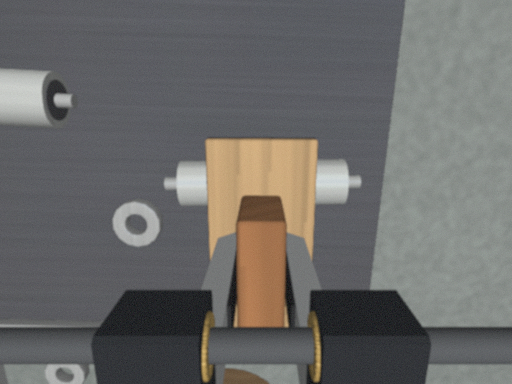

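View pics/top5.png

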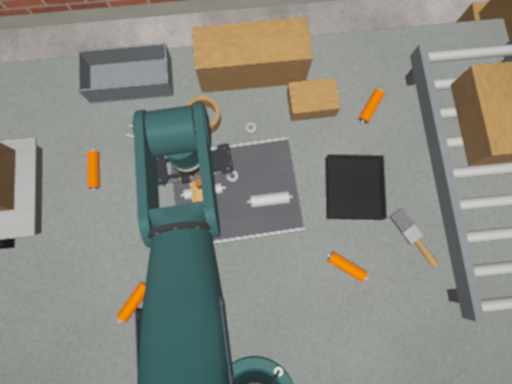

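```bash
python3 - <<'E'
from h import *
s=load("w5")
def an(a,b,z):
    p,q=w(s,*a,z),w(s,*b,z);d=q-p;print(p.round(4),q.round(4),((p+q)/2).round(4),np.degrees(np.arctan2(-d[0],d[1])))
an((165,184),(360,181),.026); an((0,97),(73,101),.026); print(w(s,136,224,.022))
E
python3 -m handwheel '-1 0 0 -0.5 0 0 0;-1 0 0 -2 0 0 0;-1 0 0 -5 0 0 0;-1 0 0 -10 0 0 0;-1 0 0 -20 0 0 0;-1 0 0 -30 0 0 0;-1 0 0 -32 0 0 0' && python3 -c "
from h import *
to([.461,-.091,.085],180.7)"
```

```text
[0.5355 0.0236 0.026 ] [0.5245 0.144  0.026 ] [0.53   0.0838 0.026 ] 5.207869402689329
[ 0.4907 -0.0719  0.026 ] [ 0.4898 -0.0299  0.026 ] [ 0.4903 -0.0509  0.026 ] 1.2634629923436835
[0.56482997 0.00365428 0.022     ]
clock: 15.4
tool_pos: [0.5603, 0.0855, 0.091]
orientation: [-0.119, 3.135, -0.0]
force: [0.2, 0.2, -0.9]
finger_gap: 0.229
t 15.4 pos [0.5603 0.0855 0.091 ] yaw -175.66 F [ 0.16  0.15 -0.89] gap 0.229 | shift [ 112.4 -168.5    5.6] turn [-0.01  0.24  3.64]
```

```bash
python3 -m handwheel '-1 10 -15 0 0 0 0.5;-1 28 -42 0 0 0 1;-1 48 -72 0 0 0 1.5;-1 68 -102 0 0 0 2;-1 88 -132 2 0 0 3;-1 104 -156 4 0 0 3.5;-1 111 -166 5 0 0 3.5;-1 112 -168 5 0 0 3.5' && python3 -m handwheel '-1 0 0 3 0 0 0;-1 0 0 7 0 0 0;-1 0 0 10 0 0 0;-1 0 0 10 0 0 0' && python3 -c "
from h import *
to([.461,-.091,.06],180.8);snap('wrist','w6')"
```

```text
clock: 16.2
tool_pos: [0.4588, -0.0916, 0.0832]
orientation: [0.019, -3.141, -0.0]
force: [0.6, 0.8, -2.4]
finger_gap: 0.234
clock: 16.6
tool_pos: [0.4597, -0.0896, 0.0726]
orientation: [0.025, -3.14, -0.001]
force: [-0.4, 0.7, -1.5]
finger_gap: 0.233
t 16.6 pos [ 0.4597 -0.0896  0.0726] yaw -179.08 F [-0.44  0.68 -1.5 ] gap 0.233 | shift [-1.3 -1.4 12.6] turn [ 0.03 -0.09  0.12]
```

View pics/w6.png

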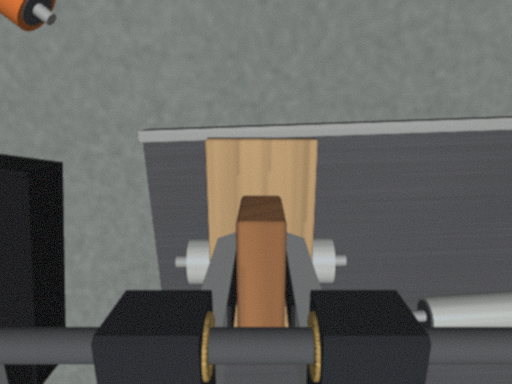

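```bash
python3 -c "
from h import *
s=load('w6');p,q=w(s,176,262,.026),w(s,346,261,.026);print(p,q,(p+q)/2)"
python3 -m handwheel '-1 0 0 4 0 0 0;-1 0 0 8 0 0 0;-1 0 0 11 0 0 0;-1 0 0 12 0 0 0;-1 0 0 12.5 0 0 0;-1 0 0 13 0 0 0' && python3 -m handwheel '-1 0 0 0.3 0 0 0;-1 0 0 0.6 0 0 0;-1 0 0 0.9 0 0 0;-1 0 0 1.2 0 0 0'&& python3 -m handwheel '-1 0 0 0.2 0 0 0;-1 0 0 0.4 0 0 0;-1 0 0 0.6 0 0 0'
```

```text
[ 0.49329234 -0.14978302  0.026     ] [ 0.49068532 -0.02868915  0.026     ] [ 0.49198883 -0.08923608  0.026     ]
clock: 17.25
tool_pos: [0.46, -0.0906, 0.0605]
orientation: [-0.023, 3.141, -0.0]
force: [-0.4, 0.3, -1.6]
finger_gap: 0.234
clock: 17.65
tool_pos: [0.46, -0.0905, 0.0593]
orientation: [-0.023, 3.141, -0.0]
force: [-0.3, -1.3, -1.9]
finger_gap: 0.234
clock: 17.95
tool_pos: [0.4599, -0.0905, 0.0587]
orientation: [-0.023, 3.141, -0.0]
force: [-0.3, -0.7, -0.9]
finger_gap: 0.23
```

```bash
python3 -m handwheel '-1 0 0 0.3 0 0 0;-1 0 0 0.6 0 0 0;-1 0 0 0.9 0 0 0;-1 0 0 1.2 0 0 0'&& python3 -m handwheel '-1 0 0 0.2 0 0 0;-1 0 0 0.4 0 0 0;-1 0 0 0.6 0 0 0'&& python3 -m handwheel '-1 0 0 0.1 0 0 0;-1 0 0 0.2 0 0 0;-1 0 0 0.3 0 0 0'
```

```text
clock: 18.35
tool_pos: [0.4599, -0.0905, 0.0575]
orientation: [-0.023, 3.141, -0.0]
force: [-0.6, -0.3, -2.1]
finger_gap: 0.232
clock: 18.65
tool_pos: [0.4599, -0.0905, 0.0568]
orientation: [-0.023, 3.141, -0.0]
force: [-0.1, 1.1, -2.2]
finger_gap: 0.233
clock: 18.95
tool_pos: [0.4599, -0.0905, 0.0566]
orientation: [-0.023, 3.141, -0.0]
force: [-0.1, -0.6, -2.4]
finger_gap: 0.23
```

```bash
python3 -m handwheel '-1 0 0 0.1 0 0 0;-1 0 0 0.2 0 0 0;-1 0 0 0.3 0 0 0'&& python3 -m handwheel '-1 0 0 0.1 0 0 0;-1 0 0 0.2 0 0 0;-1 0 0 0.2 0 0 0'
```

```text
clock: 19.25
tool_pos: [0.46, -0.0905, 0.0564]
orientation: [-0.023, 3.141, -0.0]
force: [-0.1, 1.0, -1.7]
finger_gap: 0.233
clock: 19.55
tool_pos: [0.4601, -0.0905, 0.0564]
orientation: [-0.023, 3.141, -0.0]
force: [-0.8, 0.9, -0.5]
finger_gap: 0.23
```

```bash
python3 -m handwheel '-1 -1 0 0.1 0 0 0;-1 -2 0 0.1 0 0 0;-1 -4 0 0.1 0 0 0;-1 -6 0 0.1 0 0 0' && python3 -m handwheel '-1 -1 0 0 0 0 0;-1 -2 0 0 0 0 0'
```

```text
clock: 19.95
tool_pos: [0.4669, -0.0904, 0.0572]
orientation: [-0.023, 3.139, -0.0]
force: [-2.1, 1.3, 6.5]
finger_gap: 0.228
clock: 20.15
tool_pos: [0.4691, -0.0903, 0.0575]
orientation: [-0.023, 3.139, -0.0]
force: [-2.2, 0.9, 7.6]
finger_gap: 0.232
```

This roller lifts the board (z +1.1 mm, force up), so it's the oval one. I'll ease off and follow the rise.

```bash
python3 -m handwheel '-1 0 0 -0.4 0 0 0;-1 0 0 -0.7 0 0 0' && python3 -m handwheel '-1 -2 0 -0.3 0 0 0;-1 -4 0 -0.6 0 0 0'
```

```text
clock: 20.35
tool_pos: [0.4687, -0.0903, 0.0575]
orientation: [-0.023, 3.14, -0.0]
force: [-0.3, 1.8, 4.1]
finger_gap: 0.235
clock: 20.55
tool_pos: [0.4723, -0.0903, 0.058]
orientation: [-0.023, 3.14, -0.0]
force: [-2.4, 2.6, 6.0]
finger_gap: 0.233
```

```bash
python3 -m handwheel '-1 -2 0 -0.3 0 0 0;-1 -4 0 -0.6 0 0 0'
```

```text
clock: 20.75
tool_pos: [0.4763, -0.0902, 0.0584]
orientation: [-0.023, 3.141, 0.0]
force: [-1.4, 2.3, 4.8]
finger_gap: 0.232
```

```bash
python3 -m handwheel '-1 -2 0 -0.4 0 0 0;-1 -4 0 -0.7 0 0 0' && python3 -m handwheel '-1 -2 0 -0.3 0 0 0;-1 -4 0 -0.6 0 0 0'
```

```text
clock: 20.95
tool_pos: [0.4802, -0.0901, 0.0589]
orientation: [-0.023, 3.141, 0.0]
force: [-1.5, 2.0, 4.5]
finger_gap: 0.233
clock: 21.15
tool_pos: [0.4841, -0.09, 0.0593]
orientation: [-0.023, 3.141, 0.0]
force: [-0.3, 1.7, 5.0]
finger_gap: 0.235
```

```bash
python3 -m handwheel '-1 -2 0 -0.3 0 0 0;-1 -4 0 -0.6 0 0 0' && python3 -m handwheel '-1 -2 0 -0.2 0 0 0;-1 -4 0 -0.4 0 0 0' && python3 -m handwheel '-1 -2 0 -0.1 0 0 0;-1 -4 0 -0.2 0 0 0'
```

```text
clock: 21.35
tool_pos: [0.4879, -0.0899, 0.0596]
orientation: [0.023, -3.141, -0.001]
force: [-0.2, 2.3, 3.1]
finger_gap: 0.234
clock: 21.55
tool_pos: [0.4919, -0.0898, 0.0599]
orientation: [0.023, -3.141, -0.001]
force: [-1.0, 3.2, 2.9]
finger_gap: 0.231
clock: 21.75
tool_pos: [0.4959, -0.0897, 0.0601]
orientation: [0.023, -3.141, -0.001]
force: [-0.8, 3.2, 3.3]
finger_gap: 0.232
```

```bash
python3 -m handwheel '-1 -2 0 -0.1 0 0 0;-1 -4 0 -0.2 0 0 0' && python3 -m handwheel '-1 -2 0 0 0 0 0;-1 -4 0 0 0 0 0'  && python3 -m handwheel '-1 -2 0 0 0 0 0;-1 -4 0 0 0 0 0'
```

```text
clock: 21.95
tool_pos: [0.4998, -0.0897, 0.0603]
orientation: [0.023, -3.141, -0.001]
force: [0.1, 3.6, 2.1]
finger_gap: 0.231
clock: 22.15
tool_pos: [0.5039, -0.0898, 0.0603]
orientation: [0.023, -3.141, 0.0]
force: [0.2, 3.6, 2.2]
finger_gap: 0.23
clock: 22.35
tool_pos: [0.508, -0.0899, 0.0604]
orientation: [0.023, -3.141, 0.001]
force: [-0.2, 3.3, 0.9]
finger_gap: 0.229
```

```bash
python3 -m handwheel '-1 -2 0 0.1 0 0 0;-1 -4 0 0.3 0 0 0' && python3 -m handwheel '-1 -2 0 0.2 0 0 0;-1 -4 0 0.4 0 0 0'
```

```text
clock: 22.55
tool_pos: [0.5121, -0.0899, 0.0603]
orientation: [-0.023, 3.141, -0.0]
force: [-0.0, 2.7, 1.3]
finger_gap: 0.233
clock: 22.75
tool_pos: [0.5164, -0.0897, 0.0602]
orientation: [-0.023, 3.141, -0.0]
force: [-0.1, 2.4, 3.0]
finger_gap: 0.227
```

```bash
python3 -m handwheel '-1 -2 0 0.2 0 0 0;-1 -4 0 0.5 0 0 0'
```

```text
clock: 22.95
tool_pos: [0.5206, -0.0896, 0.06]
orientation: [-0.023, 3.14, -0.0]
force: [-0.0, 3.2, 5.3]
finger_gap: 0.233
```

```bash
python3 -m handwheel '-1 -2 0 0.1 0 0 0;-1 -4 0 0.2 0 0 0' && python3 -m handwheel '-1 -2 0 0.2 0 0 0;-1 -4 0 0.4 0 0 0'
```

```text
clock: 23.15
tool_pos: [0.5246, -0.0896, 0.0598]
orientation: [-0.023, 3.14, -0.0]
force: [-0.8, 3.1, 4.1]
finger_gap: 0.237
clock: 23.35
tool_pos: [0.5287, -0.0895, 0.0595]
orientation: [-0.023, 3.14, -0.0]
force: [0.6, 3.1, 5.1]
finger_gap: 0.231
```

```bash
python3 -m handwheel '-1 -2 0 0.2 0 0 0;-1 -4 0 0.4 0 0 0'
```

```text
clock: 23.55
tool_pos: [0.5328, -0.0894, 0.0591]
orientation: [-0.023, 3.14, -0.0]
force: [-0.0, 3.2, 5.6]
finger_gap: 0.23
```

```bash
python3 -m handwheel '-1 -2 0 0.2 0 0 0;-1 -4 0 0.4 0 0 0' && python3 -m handwheel '-1 -2 0 0.2 0 0 0;-1 -4 0 0.4 0 0 0' && python3 -m handwheel '-1 -2 0 0.2 0 0 0;-1 -4 0 0.4 0 0 0'
```

```text
clock: 23.75
tool_pos: [0.5368, -0.0893, 0.0588]
orientation: [-0.023, 3.14, 0.0]
force: [1.1, 2.8, 5.5]
finger_gap: 0.231
clock: 23.95
tool_pos: [0.5408, -0.0892, 0.0584]
orientation: [-0.023, 3.14, 0.0]
force: [0.8, 3.9, 5.2]
finger_gap: 0.231
clock: 24.15
tool_pos: [0.5448, -0.089, 0.0579]
orientation: [-0.023, 3.14, 0.0]
force: [0.9, 3.8, 4.1]
finger_gap: 0.236
```

```bash
python3 -m handwheel '-1 -2 0 0.2 0 0 0;-1 -4 0 0.4 0 0 0' && python3 -m handwheel '-1 -2 0 0.2 0 0 0;-1 -4 0 0.4 0 0 0'
```

```text
clock: 24.35
tool_pos: [0.5487, -0.089, 0.0574]
orientation: [-0.023, 3.14, 0.0]
force: [0.6, 4.0, 3.7]
finger_gap: 0.23
clock: 24.55
tool_pos: [0.5526, -0.0889, 0.0569]
orientation: [-0.023, 3.14, 0.0]
force: [-0.1, 4.2, 5.3]
finger_gap: 0.232
```

```bash
python3 -m handwheel '-1 -2 0 0 0 0 0;-1 -4 0 0 0 0 0' && python3 -m handwheel '-1 -2 0 0 0 0 0;-1 -4 0 -0.1 0 0 0'
```

```text
clock: 24.75
tool_pos: [0.556, -0.0888, 0.0563]
orientation: [0.023, -3.141, -0.001]
force: [-0.2, 3.6, 5.5]
finger_gap: 0.233
clock: 24.95
tool_pos: [0.5591, -0.0888, 0.0567]
orientation: [0.023, -3.139, -0.001]
force: [-2.1, 4.3, 7.7]
finger_gap: 0.232
```

```bash
python3 -m handwheel '-1 -2 0 -0.2 0 0 0;-1 -4 0 -0.5 0 0 0'
```

```text
clock: 25.15
tool_pos: [0.5631, -0.0887, 0.0572]
orientation: [0.023, -3.139, -0.001]
force: [-1.4, 4.5, 7.2]
finger_gap: 0.234
```

```bash
python3 -m handwheel '-1 -1 0 -0.5 0 0 0;-1 -2 0 -0.8 0 0 0;-1 -3 0 -0.9 0 0 0' && python3 -c "
from h import *
to([.461,-.091,.06],180.8);snap('wrist','w7')"
```

```text
clock: 25.45
tool_pos: [0.5659, -0.0886, 0.0576]
orientation: [0.023, -3.139, -0.001]
force: [-0.7, 4.0, 6.5]
finger_gap: 0.231
t 25.45 pos [ 0.5659 -0.0886  0.0576] yaw -179.17 F [-0.74  3.99  6.54] gap 0.231 | shift [104.9  -0.9  -2.1] turn [ 0.04 -0.16  0.03]
```

View pics/w7.png

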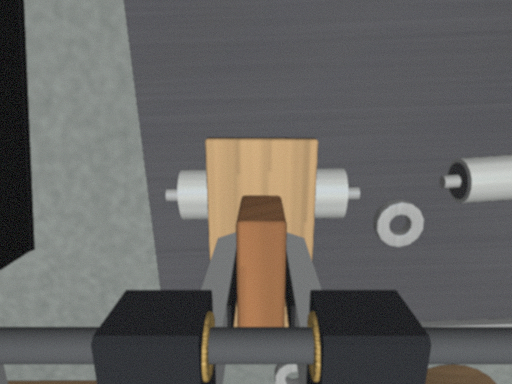

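```bash
python3 - <<'E'
from h import *
s=load("w7")
p,q=w(s,165,195,.027),w(s,360,193,.027);print(p,q,(p+q)/2)
s=load("top0");print("free bench?")
E
python3 -m handwheel '-1 0 0 -0.6 0 0 0;-1 0 0 -1.5 0 0 0;-1 0 0 -3 0 0 0;-1 0 0 -8 0 0 0;-1 0 0 -18 0 0 0;-1 0 0 -34 0 0 0;-1 0 0 -44 0 0 0;-1 0 0 -45 0 0 0' && python3 -c "
from h import *
to([.455,.345,.1],161.5)"
```

```text
[ 0.54568296 -0.14926739  0.027     ] [ 0.54270633 -0.0271484   0.027     ] [ 0.54419465 -0.08820789  0.027     ]
free bench?
clock: 26.3
tool_pos: [0.5683, -0.0895, 0.1055]
orientation: [-0.023, 3.137, -0.003]
force: [-0.1, -0.2, -1.2]
finger_gap: 0.232
t 26.3 pos [ 0.5683 -0.0895  0.1055] yaw -179.17 F [-0.1  -0.17 -1.19] gap 0.232 | shift [107.  436.1   4.3] turn [-0.05  0.27 19.33]
```

```bash
python3 -m handwheel '-1 4 15 0 0 0 2;-1 12 50 0 0 0 4;-1 22 90 0 0 0 6;-1 32 130 0 0 0 8;-1 42 170 0 0 0 10;-1 52 210 0 0 0 12;-1 62 250 0 0 0 14;-1 72 290 0 0 0 16' && python3 -m handwheel '-1 10 40 0 0 0 2;-1 20 80 0 0 0 3;-1 28 110 0 0 0 3;-1 34 135 0 0 0 3;-1 35 145 0 0 0 3;-1 35 145 0 0 0 3' && python3 -c "
from h import *
to([.455,.345,.03],161.5)"
```

```text
clock: 27.1
tool_pos: [0.4898, 0.2013, 0.1026]
orientation: [-0.417, -3.114, 0.001]
force: [0.9, 0.4, -2.0]
finger_gap: 0.232
clock: 27.7
tool_pos: [0.4946, 0.3497, 0.1022]
orientation: [-0.493, -3.102, 0.002]
force: [0.3, 0.0, -1.9]
finger_gap: 0.231
t 27.7 pos [0.4946 0.3497 0.1022] yaw 161.93 F [ 0.34  0.02 -1.89] gap 0.231 | shift [ 36.2 -16.6  72.2] turn [-0.06 -0.01  0.43]
```

```bash
python3 -m handwheel '-1 15 -6 15 0 0 0;-1 30 -13 35 0 0 0;-1 36 -16 55 0 0 0;-1 36 -16 65 0 0 0;-1 36 -16 70 0 0 0;-1 36 -16 73 0 0 0;-1 36 -16 74 0 0 0' && python3 -c "
from h import *
to([.455,.345,.0165],161.5)"
```

```text
clock: 28.4
tool_pos: [0.4567, 0.345, 0.0294]
orientation: [0.497, 3.101, 0.001]
force: [0.2, 0.5, -1.3]
finger_gap: 0.231
t 28.4 pos [0.4567 0.345  0.0294] yaw 161.79 F [ 0.25  0.46 -1.31] gap 0.231 | shift [ 1.6 -0.5 12.9] turn [0.05 0.06 0.29]
```

```bash
python3 -m handwheel '-1 0 0 4 0 0 0;-1 0 0 7 0 0 0;-1 0 0 9 0 0 0;-1 0 0 10 0 0 0;-1 0 0 11 0 0 0;-1 0 0 11.5 0 0 0;-1 0 0 12 0 0 0;-1 0 0 12 0 0 0'  && python3 -m handwheel '-1 0 0 0.3 0 0 0;-1 0 0 0.6 0 0 0;-1 0 0 0.6 0 0 0'
```

```text
clock: 29.2
tool_pos: [0.4556, 0.3451, 0.0168]
orientation: [0.496, 3.102, -0.0]
force: [-0.2, 1.0, -2.3]
finger_gap: 0.232
clock: 29.5
tool_pos: [0.4557, 0.3452, 0.0165]
orientation: [0.496, 3.102, 0.0]
force: [-0.1, 0.1, -1.3]
finger_gap: 0.231
```

```bash
python3 -m handwheel '1 0 0 0.3 0 0 0;1 0 0 0.3 0 0 0;1 0 0 0 0 0 0;1 0 0 0 0 0 0;1 0 0 0 0 0 0;1 0 0 0 0 0 0' && python3 -m handwheel '1 0 0 -5 0 0 0;1 0 0 -20 0 0 0;1 0 0 -50 0 0 0;1 0 0 -90 0 0 0;1 0 0 -110 0 0 0;1 0 0 -120 0 0 0;1 0 0 -120 0 0 0' && python3 -c "
from h import *
snap('wrist','w8');to([.544,-.0885,.15],270)"
```

```text
clock: 30.1
tool_pos: [0.4556, 0.3451, 0.0163]
orientation: [0.496, 3.102, -0.0]
force: [-0.6, -0.1, -0.5]
finger_gap: 0.704
clock: 30.8
tool_pos: [0.4566, 0.3457, 0.1389]
orientation: [0.495, 3.099, 0.004]
force: [0.1, -1.0, -0.9]
finger_gap: 0.999
t 30.85 pos [0.4558 0.3452 0.1368] yaw 161.83 F [-0.04  0.   -0.58] gap 0.997 | shift [-219.1 -384.5  -13.3] turn [-1.0000e-02  7.0000e-02 -1.0817e+02]
```

View pics/w8.png

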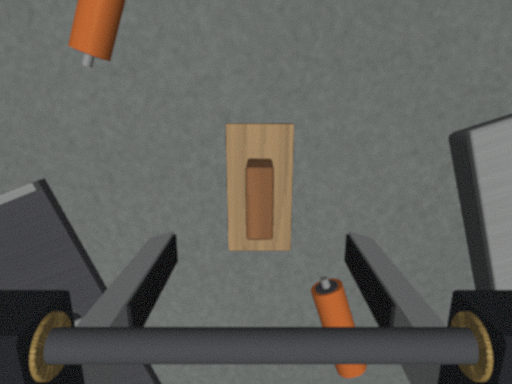

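```bash
python3 -c "
from h import *
to([.541,-.0885,.14],91)"; python3 -m handwheel '1 -15 -28 0 0 0 5;1 -40 -68 0 0 0 13;1 -65 -110 0 0 0 20;1 -90 -152 0 0 0 28;1 -115 -195 0 0 0 36;1 -135 -235 0 0 0 44;1 -155 -275 0 0 0 51;1 -175 -315 0 0 0 58'&& python3 -c "
from h import *
to([.541,-.0885,.14],91)"
```

```text
t 30.85 pos [0.4558 0.3452 0.1368] yaw 161.83 F [-0.04  0.   -0.58] gap 0.997 | shift [-216.2 -385.5   -3.3] turn [6.000e-02 1.000e-02 7.083e+01]
clock: 31.65
tool_pos: [0.5224, -0.0105, 0.134]
orientation: [-1.942, -2.465, 0.003]
force: [0.8, -0.3, -0.1]
finger_gap: 1.0
t 31.65 pos [ 0.5224 -0.0105  0.134 ] yaw 103.54 F [ 0.8  -0.29 -0.07] gap 1.0 | shift [-80.2  -0.2  -6.1] turn [-0.22 -0.06 12.54]
```

```bash
python3 -m handwheel '1 -40 0 -3 0 0 7;1 -65 0 -4 0 0 12;1 -74 0 -4 0 0 12;1 -74 0 -4 0 0 12;1 -74 0 -4 0 0 12' && python3 -c "
from h import *
to([.541,-.0885,.14],91);snap('wrist','w9');snap('top','top9')"
```

```text
clock: 32.15
tool_pos: [0.5407, -0.0794, 0.1392]
orientation: [-2.182, -2.257, 0.001]
force: [-0.2, -0.7, 0.5]
finger_gap: 1.001
t 32.15 pos [ 0.5407 -0.0794  0.1392] yaw 91.95 F [-0.19 -0.69  0.45] gap 1.001 | shift [-9.1  0.  -0.9] turn [-0.12 -0.07  0.95]
```

View pics/w9.png

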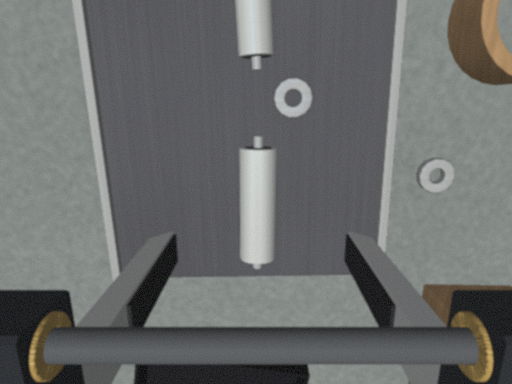

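View pics/top9.png

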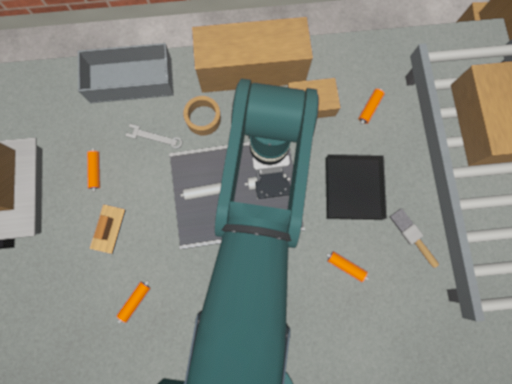

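The oval roller lies on the plate at (257,205) in the wrist view, axis along the tool x axis. The round one is at the top, and the bearings are unmoved.

```bash
python3 - <<'E'
from h import *
s=load("w9")
p,q=w(s,258,137,.026),w(s,257,268,.026);d=p-q;print(p,q,(p+q)/2,np.degrees(np.arctan2(d[1],d[0])))
m=(p+q)/2
to([m[0],m[1],.06],np.degrees(np.arctan2(d[1],d[0])))
E
```

```text
[ 0.53775439 -0.02945499  0.026     ] [ 0.54061473 -0.1496604   0.026     ] [ 0.53918456 -0.0895577   0.026     ] 91.36311877983123
t 32.25 pos [ 0.541  -0.0791  0.1398] yaw 91.99 F [ 0.32 -0.63  0.12] gap 0.999 | shift [-10.5  -2.1  79.8] turn [-0.06 -0.04  0.62]
```

```bash
python3 -m handwheel '1 -5 -1 25 0 0 0.6;1 -10 -2 55 0 0 0.6;1 -10 -2 80 0 0 0.6;1 -10 -2 95 0 0 0.6;1 -10 -2 105 0 0 0.6;1 -10 -2 110 0 0 0.6;1 -10 -2 112 0 0 0.6;1 -10 -2 112 0 0 0.6' && python3 -c "
from h import *
to([.539,-.0895,.016],91.4)"
```

```text
clock: 33.05
tool_pos: [0.5404, -0.0907, 0.0291]
orientation: [2.196, 2.245, 0.001]
force: [-0.7, 0.1, 0.6]
finger_gap: 0.999
t 33.05 pos [ 0.5404 -0.0907  0.0291] yaw 91.25 F [-0.71  0.15  0.61] gap 0.999 | shift [ 1.2 -1.4 13.1] turn [ 0.08  0.03 -0.15]
```

```bash
python3 -m handwheel '1 0 0 6 0 0 0;1 0 0 11 0 0 0;1 0 0 12 0 0 0;-1 0 0 12 0 0 0;-1 0 0 12 0 0 0;-1 0 0 12 0 0 0;-1 0 0 12 0 0 0;-1 0 0 12 0 0 0' 25 && python3 -m handwheel '-1 0 0 0 0 0 0;-1 0 0 0 0 0 0;-1 0 0 0 0 0 0;-1 0 0 0 0 0 0;-1 0 0 0 0 0 0' && python3 -m handwheel '-1 0 0 0 0 0 0;-1 0 0 0 0 0 0' && python3 -c "
from h import *
to([.539,-.0895,.016],91.4);snap('wrist','w10')"
```

```text
clock: 33.85
tool_pos: [0.5398, -0.0907, 0.0164]
orientation: [2.197, 2.245, 0.0]
force: [0.5, -0.3, -0.0]
finger_gap: 0.61
clock: 34.35
tool_pos: [0.5392, -0.0907, 0.0163]
orientation: [-2.197, -2.245, 0.001]
force: [-2.4, -0.7, 2.3]
finger_gap: 0.334
clock: 34.55
tool_pos: [0.5392, -0.0907, 0.0163]
orientation: [-2.197, -2.245, 0.001]
force: [-3.5, 0.8, 2.7]
finger_gap: 0.336
t 34.55 pos [ 0.5392 -0.0907  0.0163] yaw 91.24 F [-3.46  0.85  2.74] gap 0.336 | shift [ 1.2 -0.2  0.3] turn [-0.06  0.   -0.16]
```

View pics/w10.png

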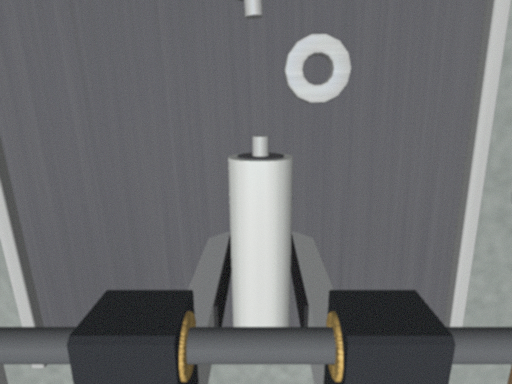

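The gap of 0.336 × 94 is about 31.6 mm, which confirms the 32 mm axis of the oval roller. Next I lift it and carry it to the tray.

```bash
python3 -m handwheel '-1 0 0 -4 0 0 0;-1 0 0 -12 0 0 0;-1 0 0 -30 0 0 0;-1 0 0 -50 0 0 0;-1 0 0 -75 0 0 0;-1 0 0 -90 0 0 0;-1 0 0 -92 0 0 0' 30 && python3 -c "
from h import *
to([.498,-.318,.1],97)"
```

```text
clock: 35.3
tool_pos: [0.5417, -0.0911, 0.1113]
orientation: [2.194, 2.242, 0.005]
force: [0.7, -1.1, -2.0]
finger_gap: 0.33
t 35.3 pos [ 0.5417 -0.0911  0.1113] yaw 91.24 F [ 0.75 -1.12 -1.99] gap 0.33 | shift [-225.9  -48.6   11.4] turn [ 0.33  0.11 -5.76]
```

```bash
python3 -m handwheel '-1 -20 -5 0 0 0 1;-1 -55 -12 0 0 0 2;-1 -95 -20 0 0 0 4;-1 -135 -29 0 0 0 6;-1 -175 -38 0 0 0 8;-1 -205 -45 0 0 0 8;-1 -222 -48 0 0 0 8;-1 -226 -49 0 0 0 8' && python3 -m handwheel '-1 0 0 0 0 0 0;-1 0 0 0 0 0 0' && python3 -c "
from h import *
to([.498,-.318,.03],83);snap('wrist','w11');snap('top','top11')"
```

```text
clock: 36.1
tool_pos: [0.4949, -0.3189, 0.1071]
orientation: [-2.35, -2.083, 0.0]
force: [0.8, 0.9, -1.5]
finger_gap: 0.332
clock: 36.3
tool_pos: [0.496, -0.3161, 0.108]
orientation: [-2.346, -2.088, -0.001]
force: [0.8, 0.9, -1.4]
finger_gap: 0.336
t 36.3 pos [ 0.496  -0.3161  0.108 ] yaw 83.32 F [ 0.83  0.9  -1.38] gap 0.336 | shift [-1.7  2.3 78. ] turn [-0.02 -0.06  0.32]
```

View pics/w11.png

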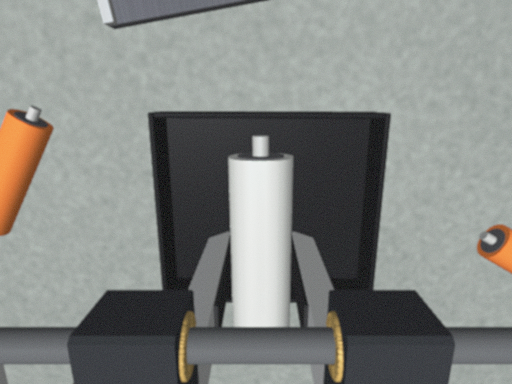

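View pics/top11.png

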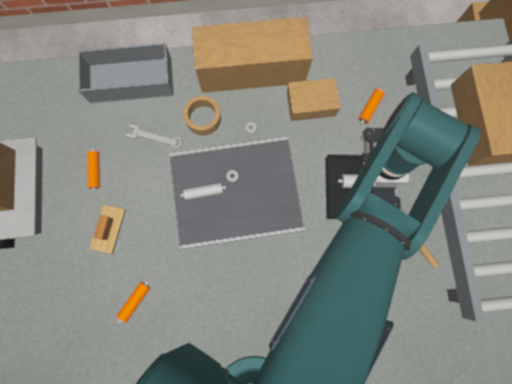

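```bash
python3 - <<'E'
from h import *
s=load("w11")
p,q=w(s,150,113,.04),w(s,389,113,.04);d=q-p;L=np.linalg.norm(d);u=d/L;print(p,q,L);n=np.array([u[1],-u[0],0]);c=(p+q)/2+n*.075;print(c,np.degrees(np.arctan2(u[1],u[0])))
to([c[0],c[1],.013],83)
E
```

```text
[ 0.42931979 -0.23690048  0.04      ] [ 0.59382931 -0.25624405  0.04      ] 0.16564285565640607
[ 0.50281615 -0.32105911  0.04      ] -6.706231972861226
t 36.4 pos [ 0.4961 -0.3162  0.1083] yaw 83.35 F [ 0.03 -0.14 -2.47] gap 0.335 | shift [-4.1  7.2 95.3] turn [ 0.   -0.03  0.35]
```

```bash
python3 -m handwheel '-1 -3 5 10 0 0 0;-1 -3 5 30 0 0 0;-1 -3 5 50 0 0 0;-1 -3 5 70 0 0 0;-1 -3 5 82 0 0 0;-1 -3 5 88 0 0 0;-1 -3 5 90 0 0 0;-1 -3 5 90 0 0 0' && python3 -m handwheel '-1 0 0 2 0 0 0;-1 0 0 4 0 0 0;-1 0 0 6 0 0 0;-1 0 0 7 0 0 0;-1 0 0 7 0 0 0' && python3 -c "
from h import *
to([.5,-.32,.01],83)"
```

```text
clock: 37.2
tool_pos: [0.5006, -0.3214, 0.0187]
orientation: [2.348, 2.086, 0.0]
force: [-0.4, -0.4, -2.4]
finger_gap: 0.335
clock: 37.7
tool_pos: [0.5001, -0.3212, 0.0111]
orientation: [-2.349, -2.086, 0.0]
force: [-0.4, -0.1, -0.9]
finger_gap: 0.331
t 37.7 pos [ 0.5001 -0.3212  0.0111] yaw 83.23 F [-0.36 -0.06 -0.92] gap 0.331 | shift [ 1.2 -0.2  1.1] turn [-0.01 -0.    0.23]
```

```bash
python3 -m handwheel '-1 0 0 1 0 0 0;-1 0 0 1 0 0 0' && python3 -m handwheel '0.3 0 0 0 0 0 0;0.3 0 0 0 0 0 0;0.3 0 0 0 0 0 0;0.3 0 0 0 0 0 0;0.3 0 0 0 0 0 0;0.3 0 0 0 0 0 0' && python3 -m handwheel '0.3 0 0 -4 0 0 0;0.3 0 0 -15 0 0 0;0.3 0 0 -40 0 0 0;0.3 0 0 -80 0 0 0;0.3 0 0 -120 0 0 0;0.3 0 0 -140 0 0 0;0.3 0 0 -140 0 0 0' && python3 -m handwheel '0.3 -50 0 0 0 0 0;0.3 -100 0 0 0 0 0;0.3 -130 0 0 0 0 0;0.3 -140 0 0 0 0 0;0.3 -140 0 0 0 0 0'; python3 -c "
from h import *
snap('wrist','w12');snap('top','top12');snap('side','s12')"
```

```text
clock: 37.9
tool_pos: [0.5002, -0.3212, 0.0102]
orientation: [-2.349, -2.087, 0.0]
force: [-0.1, -0.7, -2.7]
finger_gap: 0.339
clock: 38.5
tool_pos: [0.5002, -0.3213, 0.0104]
orientation: [2.348, 2.086, -0.0]
force: [0.1, -0.4, 0.1]
finger_gap: 0.652
clock: 39.2
tool_pos: [0.5024, -0.3229, 0.1563]
orientation: [2.341, 2.08, 0.003]
force: [0.9, -0.7, 0.1]
finger_gap: 0.652
clock: 39.7
tool_pos: [0.4828, -0.4606, 0.1483]
orientation: [-2.348, -2.082, -0.0]
force: [-0.8, -0.6, -0.1]
finger_gap: 0.647
```

View pics/w12.png

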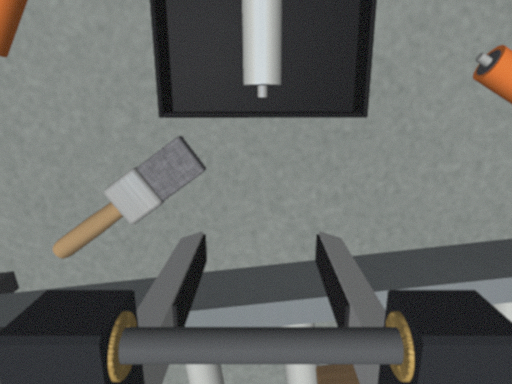

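View pics/top12.png

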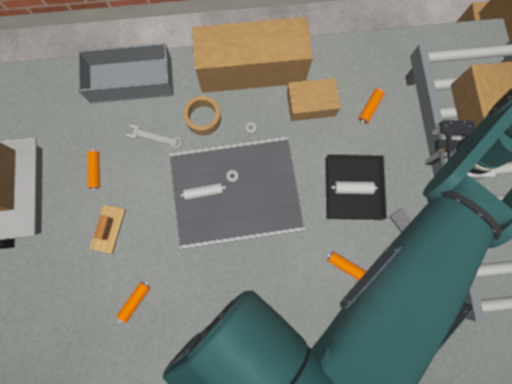

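View pics/s12.png

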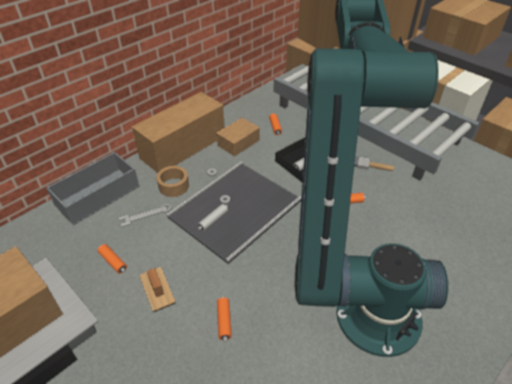

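```bash
python3 -m handwheel '0.3 30 0 -20 0 0 0;0.3 60 0 -40 0 0 0;0.3 60 0 -40 0 0 0;0.3 60 0 -40 0 0 0;0.3 60 0 -40 0 0 0' && python3 -c "
from h import *
print(state()['force'],abs(state()['qd']).max());finish_job()"
```

```text
clock: 40.35
tool_pos: [0.4905, -0.4002, 0.1894]
orientation: [-2.347, -2.086, 0.001]
force: [0.3, -0.1, 0.3]
finger_gap: 0.65
[ 0.33287472 -0.06621292  0.25589271] 0.021000973467289696
the job is handed in; nothing more can be done
```

I handed the job in at 40 s of the 72 s allowed: the oval roller is in the black scrap tray, and the true one still lies on the plate. No verdict came back, so this rests on my own readings.

- **Left roller, true:** I rolled it about 58 mm. The board stayed level (56.3–56.4 mm), pressing with roughly 2–9 N.
- **Right roller, oval:** I rolled it about 53 mm. The board rose 4 mm, sank back and began to rise again. Pressing was mostly 3–10 N and never read over about 10 N. It briefly came close to a kilo on the first rise and again just after the half turn. When I gripped it, the jaws measured about 31.6 mm across, which confirms it is the oval one.
- **Board:** I set it back flat at its first place on the bench.

In the last top, side and wrist pictures:

- The oval roller lies in the tray.
- The true roller lies on the plate.
- The board is flat on the bench.
- The tape, parcel, wrench, both bearings and brush show no visible movement.
- The gripper was clear, with about 0 N on the wrist.

The top and wrist cameras differed by 3–4 mm on positions, but this caused no trouble.

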